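# Blank off the test ports and leak-test them one by one

### The arm

A 7-joint arm with a two-finger parallel gripper is mounted at the origin on a cart in front of the work surface, level with it; the furniture and walls round the work are solid. World frame = base frame: x ahead of the robot, y to its left, z up, the work surface at z = 0. Lengths are in m, angles in degrees, forces in N, time in s.
With the tool pointing down it reaches from about 0.425 to 0.875 m from the base axis. Payload 4.7 kg.
Tool frame: the origin (TCP) lies at the very end of the fingers, on their centre line; the grasp point (between the pads) lies 19 mm behind it; z points along the fingers, y is the line along which they close (so a half turn about z gives the same grasp; the last joint's range is limited). The gripper opens to 87 mm and grips with 3 to 60 N. Pads are 19 mm wide; open, the fingers measure 117 mm over their backs; the gripper's body (75 mm by 190 mm) begins 51 mm behind the grasp point.
Start: joints at [71.568, 18.392, -4.016, 83.108, 1.295, 78.541, -3.26], TCP at [0.214, -0.614, 0.223] pointing down, gripper open.
Joint ranges: [-163.93, 163.93], [-17.29, 119.83], [-79.2, 71.16], [3.27, 140.29], [-89.18, 269.18], [5.43, 117.66], [-154.24, 154.24]. Speed limits (degrees/s): [147.25, 147.25, 180, 180, 180, 180, 180].

### API

Orientations are given as [roll, pitch, yaw] about the fixed x, y, z axes, in that order (R = Rz(yaw) Ry(pitch) Rx(roll)).
In Python, from cell import telemetry, cams, env gives the robot as it stands.
- The arm moves only by the tool arm_command, never from a script. Its argument "series" is text: rows parted by semicolons, each of 5 numbers parted by spaces: the shift along the tool's x, y, z in mm, then the turn about the tool's z in rad, then the closure in counts, from 0 (fully open) to 255 (shut). A call has 1 to 20 rows; each row shifts and turns the commanded pose from where the row before left it, along the tool's axes as they then stand; what a row does not reach is not made up. A row lasts 1/12 s, in which the tool goes at most 41.7 mm and 7.16 degrees, less where a joint would pass 70% of its speed; a pose out of reach is approached as far as the arm can. A call is refused whole if a number of a shift passes 41.7 or a number of a turn 0.125, either way. A call with a gripper value outside its range is refused whole. The fingers move at their own pace and stop on an object; "squeeze" is the grip in N (left out, the last holds). Time passes only in rows, so rows that do not move let the fingers close. It gives the time, the measured TCP pose, the force, the opening and the grip force at its end, in the units of the state.
- telemetry.get_obs(): the state, without advancing time (a new reading comes with each control period).
- cams.read_camera(name): name is "scene" or "top"; returns the picture (480x640x3 uint8, blue, green, red); there is no depth.
- cams.calibration(name): a dict with "K" (3x3 intrinsics, pixels), "dist" ([k1, k2, p1, p2, k3] as OpenCV has them; the pictures are not rectified), "origin" and "rotation" of the camera in the world. Camera axes: x right, y down, z forward; pixel columns grow to the right and rows downward; lengths in m; the calibration is good to about 2 mm. A picture is of the moment at which its call begins. calibration takes no time and is no camera call.
- env.sign_off(): hands the job in; it is judged then, once.
The state is a dict: "time_s": time; "qpos": joint angles; "joint_velocities": joint speeds; "effort": joint torques, N m; "tool_pos": TCP position; "tool_rot": TCP orientation; "force": force on the tool from outside, world axes, zero at the start; "wrist_torque": the same for the moment, N m; "grip_width": finger opening in m; "grasp_force": force on a finger pad.
Only numpy, scipy, OpenCV 4.12 (cv2) and the standard library are available. Lean on these libraries where they do the work, as an engineer would, in place of code of your own. Each camera call takes 0.05 s, during which the arm holds its last target. There are 200 camera calls.

### The job

Fit every flange that lies on the bench onto a test port of its own (any port), turned so that its holes go over the studs and it sits flush on the port's face. Then run one test per flange: turn the selector dial to one dot and let go, press the recessed start button all the way in with the stylus tip (never with the fingers), then the same at two dots and, if there are three flanges, at three dots. Finish with the stylus upright in its stand and the dial at off, and do not knock the glue bottle over or push it about.

Things in the scene. Friction and masses are not known exactly. Their poses are not given: they have to be found in the camera images.
- flange0: Aluminium flange, 0.35 kg: disc 100 mm across, 12 mm thick, three 13 mm through holes on a 36 mm radius at 0, 120, 240 deg from +x; above it a hexagonal neck, 44 mm across flats, up to 52 mm height, flats facing 30, 90, 150 .. deg (between the holes). Blind bore 27 mm wide, 46 mm deep, from below. Origin: centre of the underside, z up. All alike; one may be absent.
- flange1: Aluminium flange, 0.35 kg: disc 100 mm across, 12 mm thick, three 13 mm through holes on a 36 mm radius at 0, 120, 240 deg from +x; above it a hexagonal neck, 44 mm across flats, up to 52 mm height, flats facing 30, 90, 150 .. deg (between the holes). Blind bore 27 mm wide, 46 mm deep, from below. Origin: centre of the underside, z up. All alike; one may be absent.
- flange2: Aluminium flange, 0.35 kg: disc 100 mm across, 12 mm thick, three 13 mm through holes on a 36 mm radius at 0, 120, 240 deg from +x; above it a hexagonal neck, 44 mm across flats, up to 52 mm height, flats facing 30, 90, 150 .. deg (between the holes). Blind bore 27 mm wide, 46 mm deep, from below. Origin: centre of the underside, z up. All alike; one may be absent.
- port0_face (a point): Middle of a test port's flat face, 30 mm above the bench (port 96 mm across, fixed; z up). A 22 mm spigot with tapered end rises 30 mm above the face; three 9 mm round-tipped studs rise 16 mm at 36 mm radius, at 0, 120, 240 deg from +x. A flange not lined up rests on the stud tips, 16 mm too high; lined up within 3 deg it drops onto the face. All alike.
- port1_face (a point): Middle of a test port's flat face, 30 mm above the bench (port 96 mm across, fixed; z up). A 22 mm spigot with tapered end rises 30 mm above the face; three 9 mm round-tipped studs rise 16 mm at 36 mm radius, at 0, 120, 240 deg from +x. A flange not lined up rests on the stud tips, 16 mm too high; lined up within 3 deg it drops onto the face. All alike.
- port2_face (a point): Middle of a test port's flat face, 30 mm above the bench (port 96 mm across, fixed; z up). A 22 mm spigot with tapered end rises 30 mm above the face; three 9 mm round-tipped studs rise 16 mm at 36 mm radius, at 0, 120, 240 deg from +x. A flange not lined up rests on the stud tips, 16 mm too high; lined up within 3 deg it drops onto the face. All alike.
- dial_grip (a point): On the dial's axis, 70 mm above the bench, in its bar grip: 46 mm long (along this point's x, +x to the pointer end with a white line), 14 mm wide, from 53 to 81 mm above the bench. The dial, 48 mm across, is on the left half of the tester console (110 x 200 mm, top 45 mm above the bench).
- dial (a joint): Dial angle in rad, growing clockwise from above. Four click detents 0.524 rad (30 deg) apart: 0 = off (bar mark), 0.524 = one dot, 1.047 = two dots, 1.571 = three dots. Moving it takes up to about 0.1 N m; let go, it snaps to the nearest detent. Stops just outside 0 and 1.571. Starts at two or three dots.
- start_top (a point): Top of the start button, 16 mm across, on the console 100 mm right of the dial; z up. Out, it stands 51 mm above the bench inside a round collar (opening 20 mm wide, 38 mm outside), 14 mm below the collar's rim.
- start (a joint): Travel of the start button, 0 = out, 0.005 m = fully in; downward; about 2 N to begin, 4.5 N fully in; it springs back.
- collar_rim (a point): Centre of the collar's opening, level with its rim, 65 mm above the bench.
- stylus: Push stylus, 126 mm long, round, 0.08 kg. Origin at its tip, z up along it: steel shaft 8 mm in diameter from 0 to 60 mm, shoulder disc 30 mm across from 60 to 66 mm, black grip barrel 22 mm in diameter from 66 to 126 mm. Stands tip down in its stand, shoulder on the mouth.
- stand_mouth (a point): Centre of the mouth of the stylus stand, 70 mm above the bench: a tube 39 mm outside, 18 mm inside, on a square foot 60 mm wide, fixed to the bench. The stylus in it has its tip 60 mm below this point.
- glue_bottle: Small bottle with a red cap, 40 mm across, 95 mm tall, left of the ports; to be left alone.
- timer_box: White box 72 x 93 x 48 mm that lies among the flanges, origin at the middle of the underside; not part of the job.

How it is judged:
By the outcome, as a careful person would: the job done as asked, in the order asked, and still so for the second after the job is handed in, with the robot touching nothing.
Of flange0, flange1, flange2 only 2 to 3 are there at a start; the rules pass over those that are not, and their reading is None.
At some moment in a run one of flange0, flange1, flange2 may be knocked a few centimetres aside while the robot is not near it.
It also fails if it takes over 210 s, if anything falls off the work surface, if the arm or the gripper's body presses on something with over 40 N, if the wrist force passes 120 N, or if a joint passes its speed limit or range.

## Working session

There is one attempt and no reset: what is moved stays moved. The work goes in short steps, Python scripts to look and compute and a tool call to move; the robot and the scene stay as the last step left them, time stands still between calls to the robot, and variables do not carry over. Pictures are saved under pics/ and viewed, at most 14 in all, crops included, and the job is handed in when it is done.

Besides the shell and the picture viewer there is one more tool, called after ">>>" by a JSON object that holds its "api" and its "payload", one argument or row to a line. arm_command: Moves the arm, as the interface text tells. Its arguments: {"type":"object","properties":{"series":{"type":"string"},"squeeze":{"type":"number"}},"required":["series"]}

```bash
ls; mkdir -p pics; python3 - <<'E'
from cell import telemetry,cams,env
import cv2
for n in("scene","top"):
    cv2.imwrite(f"pics/{n}0.png",cams.read_camera(n)); c=cams.calibration(n); print(n,c)
print(telemetry.get_obs())
E
```

```text
pics
scene {'K': array([[459.48242083,   0.        , 314.27832867],
       [  0.        , 459.48242083, 242.1642027 ],
       [  0.        ,   0.        ,   1.        ]]), 'dist': array([0.01972115, 0.        , 0.        , 0.        , 0.        ]), 'origin': array([-0.01544434,  0.88951591,  0.74264121]), 'rotation': array([-122.32796634,   -0.88402158, -148.71218539])}
top {'K': array([[612.42144743,   0.        , 321.49707655],
       [  0.        , 612.42144743, 234.22169671],
       [  0.        ,   0.        ,   1.        ]]), 'dist': array([-0.15408686,  0.        ,  0.        ,  0.        ,  0.        ]), 'origin': array([ 0.32196257, -0.00408121,  1.57693342]), 'rotation': array([-172.61838786,   -0.4976995 ,  -89.32429645])}
{'time_s': 0.1, 'qpos': array([71.56887432, 18.43412149, -4.01597254, 83.1688523 ,  1.29618659,
       78.54256556, -3.2603842 ]), 'joint_velocities': array([ 0.08117568, -0.14911336,  0.0439792 , -0.10164456,  0.04998857,
       -0.02139066, -0.00740049]), 'effort': array([-1.40328025e-04, -4.92574131e+01, -4.05483562e-01, -3.13399494e+01,
       -6.41250028e-02,  3.94858117e-02,  6.19637854e-05]), 'tool_pos': array([ 0.21396175, -0.61323165,  0.22157057]), 'tool_rot': array([-1.79899765e+02,  6.63949043e-03,  1.92410179e+01]), 'force': array([0.41370321, 0.56300989, 0.09977241]), 'wrist_torque': array([-0.00370071, -0.03108139, -0.0258172 ]), 'grasp_force': 0.0, 'grip_width': 0.08718786986859002}
```

View pics/scene0.png

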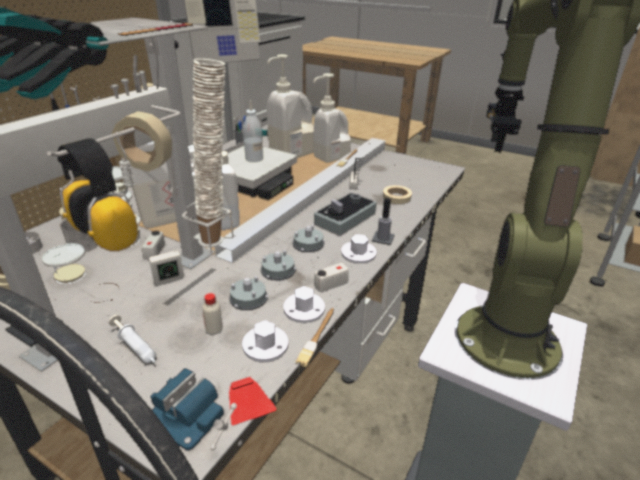

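View pics/top0.png

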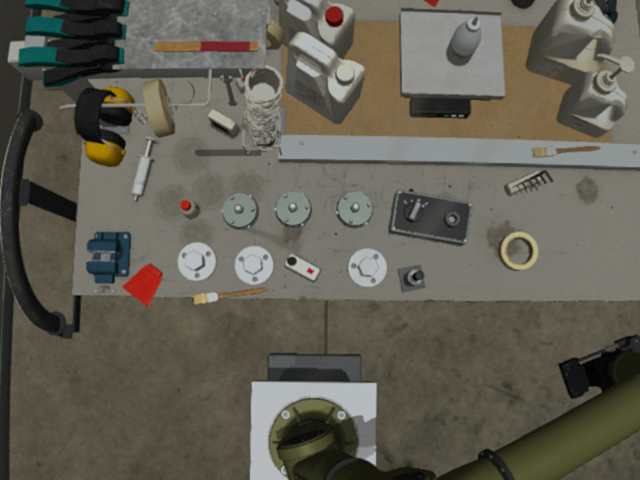

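The top view shows three flanges at px (197,261), (254,265) and (367,267). The ports are at (240,210), (293,208) and (354,209), the dial near (413,208), the start button near (453,219), the stylus near (412,277) and the bottle at (188,208). Next I'll enlarge the crop and measure.

```bash
cat > h.py <<'E'
from cell import telemetry,cams,env
import cv2,numpy as np
from scipy.spatial.transform import Rotation as Ro
def cam(n):
    c=cams.calibration(n); return c["K"],c["dist"],np.array(c["origin"]),Ro.from_euler('xyz',c["rotation"],degrees=True).as_matrix()
def ray(n,px,z):
    K,d,o,R=cam(n); p=np.atleast_2d(np.array(px,float))
    u=cv2.undistortPoints(p[:,None],K,d)[:,0]; v=np.c_[u,np.ones(len(u))]@R.T
    return o+v*((z-o[2])/v[:,2])[:,None]
def pix(n,P):
    K,d,o,R=cam(n); P=np.atleast_2d(np.array(P,float))
    return cv2.projectPoints((P-o)@R,np.zeros(3),np.zeros(3),K,d)[0][:,0]
E
python3 - <<'E'
from h import *
for n,p,z in[("flA",(197,261),.012),("flB",(254,265),.012),("flC",(367,267),.012),("p",(240,210),.03),("p",(293,208),.03),("p",(354,209),.03),("dial",(413,208),.075),("start",(453,219),.065),("sty",(413,276),.136)]:
    P=ray("top",p,z)[0];print(n,P.round(3),pix("scene",P).round(),np.hypot(*P[:2]).round(3))
im=cv2.imread("pics/top0.png")
a=cv2.resize(im[185:295,170:300],None,fx=6,fy=5.4,interpolation=cv2.INTER_CUBIC)
a=cv2.resize(im[185:295,170:320],None,fx=5.33,fy=5.33,interpolation=cv2.INTER_CUBIC);cv2.imwrite("pics/c1.png",a)
a=cv2.resize(im[185:295,325:475],None,fx=5.33,fy=5.33,interpolation=cv2.INTER_CUBIC);cv2.imwrite("pics/c2.png",a)
E
```

```text
flA [0.451 0.304 0.012] [[266. 341.]] 0.544
flB [0.443 0.157 0.012] [[305. 306.]] 0.47
flC [ 0.442 -0.133  0.012] [[359. 251.]] 0.461
p [0.582 0.195 0.03 ] [[250. 289.]] 0.614
p [0.589 0.059 0.03 ] [[279. 262.]] 0.592
p [ 0.589 -0.098  0.03 ] [[309. 236.]] 0.597
dial [ 0.586 -0.243  0.075] [[335. 204.]] 0.634
start [ 0.561 -0.346  0.065] [[356. 196.]] 0.659
sty [ 0.412 -0.232  0.136] [[386. 202.]] 0.473
```

View pics/c1.png

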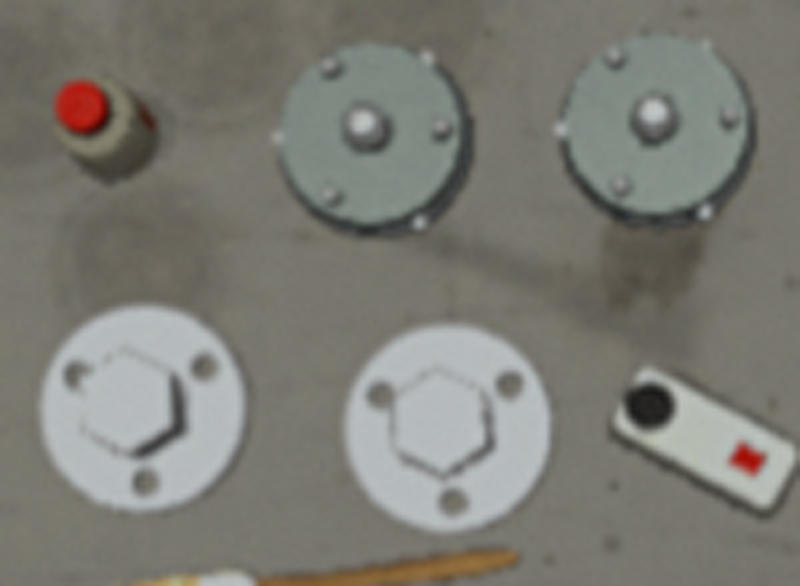

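View pics/c2.png

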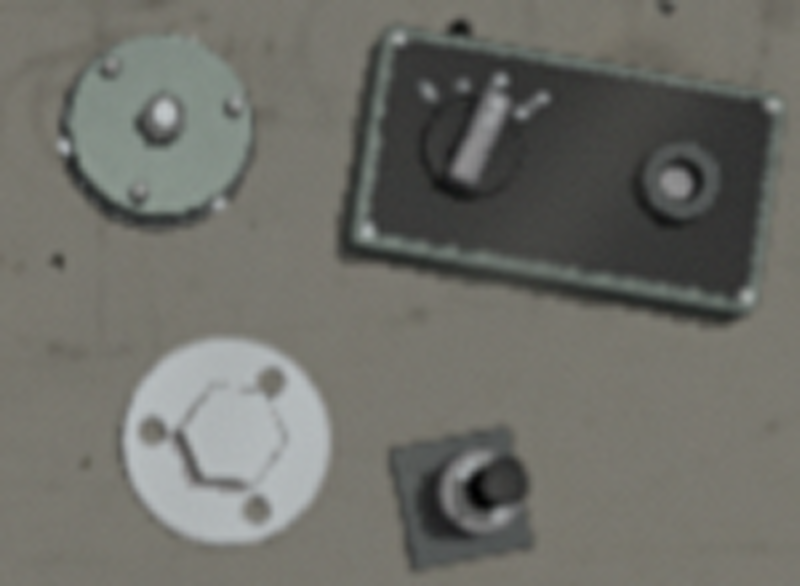

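The crops show the dial's bar pointing up-right at two dots, with off at the far left mark. Flange holes, studs and hexes are all visible. Now the precise measurement.

```bash
cat >> h.py <<'E'
from scipy.optimize import least_squares
def circ(P):
    c=least_squares(lambda q:np.hypot(P[:,0]-q[0],P[:,1]-q[1])-q[2],[*P[:,:2].mean(0),.05],loss='soft_l1',f_scale=.002).x
    return c
def yaw3(P,c):
    a=np.arctan2(P[:,1]-c[1],P[:,0]-c[0]); return np.degrees(np.angle(np.exp(3j*a).sum()))/3
def up(im,s=4): return cv2.resize(im,None,fx=s,fy=s,interpolation=cv2.INTER_CUBIC)
def blobs(m,lo,hi):
    cs,_=cv2.findContours(m.astype(np.uint8),cv2.RETR_LIST,cv2.CHAIN_APPROX_NONE)
    return [c[:,0].astype(float) for c in cs if lo<cv2.contourArea(c)<hi]
S=4
def upx(p): return (np.asarray(p)+.5)/S-.5
def flanges(n,im,zb,g):
    """white discs near guess g (world xy), underside height zb -> centre, hole yaw"""
    U=up(im,S); hsv=cv2.cvtColor(U,cv2.COLOR_BGR2HSV); white=(hsv[...,2]>165)&(hsv[...,1]<45)
    out=[]
    for c in blobs(white,12000,80000):
        P=ray(n,upx(c),zb+.012); q=circ(P)
        if np.hypot(*(q[:2]-g))>.04 or abs(q[2]-.05)>.006: continue
        H=[]
        for b in blobs(~white,150,3000):
            h=ray(n,upx(b.mean(0)),zb+.012)[0]
            if 0.026<np.hypot(*(h[:2]-q[:2]))<.045: H.append(h)
        H=np.array(H); out.append((q,yaw3(H,q) if len(H) else None,H[:,:2].round(4).tolist() if len(H) else 0))
    return out
E
python3 - <<'E'
from h import *
im=cv2.imread("pics/top0.png")
for g in[(.451,.304),(.443,.157),(.442,-.133)]:
    for r in flanges("top",im,0,np.array(g)): print("fl",r[0].round(4),r[1],r[2])
U=up(im,S);hsv=cv2.cvtColor(U,cv2.COLOR_BGR2HSV).astype(int); bgr=U.astype(int)
gr=(bgr[...,1]-bgr[...,2]>8)&(hsv[...,2]>100)
br=(hsv[...,2]>160)
for g in[(.582,.195),(.589,.059),(.589,-.098)]:
    for c in blobs(gr,8000,60000):
        q=circ(ray("top",upx(c),.03))
        if np.hypot(*(q[:2]-g))<.03:
            loc=cv2.GaussianBlur(U,(0,0),3)[...,2].astype(int); B=[]
            for b in blobs(loc>145,30,3000):
                h=ray("top",upx(b.mean(0)),.045)[0][:2]
                if .03<np.hypot(*(h-q[:2]))<.042:B.append(h)
            B=np.array(B); print("port",q.round(4),B.round(4).tolist(),yaw3(B,q) if len(B) else None, B.mean(0) if len(B) else 0)
# console
f=lambda p:np.array(p)/5.33+np.array([325,185])
for nm,p,z in[("dial base",(473,148),.053),("grip tip",(497,97),.081),("grip tail",(465,182),.081),("collar",(679,182),.065),("styTop",(503,481),.136),("mouth",(478,492),.07),("cornersTL",(400,38),.045),("TR",(773,104),.045),("BL",(367,230),.045),("BR",(747,297),.045)]:
    print(nm,ray("top",f(p),z)[0].round(4))
E
```

```text
fl [0.4509 0.3067 0.0481] -55.66148696551332 [[0.4666, 0.3393], [0.4712, 0.277]]
fl [0.4438 0.158  0.0482] -52.42611123726348 [[0.4078, 0.1547], [0.4537, 0.1883], [0.4647, 0.1288]]
fl [ 0.4412 -0.1332  0.0481] -34.05929842246176 [[0.4686, -0.1517]]
port [0.5836 0.1965 0.0419] [] None 0
port [0.5893 0.0593 0.0424] [] None 0
port [ 0.5915 -0.099   0.0418] [] None 0
dial base [ 0.5774 -0.248   0.053 ]
grip tip [ 0.597  -0.2551  0.081 ]
grip tail [ 0.5566 -0.2397  0.081 ]
collar [ 0.5606 -0.3444  0.065 ]
styTop [ 0.4139 -0.2472  0.136 ]
mouth [ 0.4129 -0.2466  0.07  ]
cornersTL [ 0.6317 -0.2146  0.045 ]
TR [ 0.6025 -0.3957  0.045 ]
BL [ 0.5385 -0.1982  0.045 ]
BR [ 0.5086 -0.381   0.045 ]
```

```bash
python3 - <<'E'
from h import *
def f(p,o): return (np.array(p)+.5)/5.33-.5+np.array(o)
o1=(170,185);o2=(325,185)
def tri(P):
    # rigid fit of 36 mm triangle
    r=least_squares(lambda q:np.concatenate([ [np.min([np.hypot(*(p[:2]-q[:2]-.036*np.array([np.cos(a),np.sin(a)]))) for a in q[2]+np.arange(3)*2*np.pi/3])] for p in P]),[*P[:,:2].mean(0),np.radians(yaw3(P,P.mean(0)))])
    return r.x[:2].round(4),np.degrees(r.x[2]).round(1),(r.fun*1e3).round(1)
for n,o,z,p in[("A",o1,.011,[(76,375),(204,367),(146,482)]),("B",o1,.011,[(380,395),(510,384),(453,501)]),("C",o2,.011,[(152,431),(272,381),(257,510)]),
 ("P0",o1,.045,[(331,68),(441,129),(331,196)]),("P1",o1,.045,[(615,57),(730,117),(621,186)]),("P2",o2,.045,[(111,68),(236,106),(139,194)])]:
    print(n,tri(ray("top",f(p,o),z)))
for p,o in[((368,123),o1),((655,113),o1),((163,115),o2)]: print("spigot",ray("top",f(p,o),.058)[0].round(4))
for p,o in[((132,403),o1),((440,424),o1),((233,436),o2)]: print("hextop",ray("top",f(p,o),.052)[0].round(4))
E
```

```text
A (array([0.4509, 0.3067]), np.float64(-55.2), array([0.4, 0.2, 0.2]))
B (array([0.4441, 0.158 ]), np.float64(-54.4), array([0.3, 0.3, 0.1]))
C (array([ 0.441 , -0.1335]), np.float64(-36.6), array([0.4, 0.3, 0.3]))
P0 (array([0.5821, 0.1964]), np.float64(32.0), array([0.6, 0.9, 0.4]))
P1 (array([0.5891, 0.0592]), np.float64(33.4), array([0.2, 0.5, 0.4]))
P2 (array([ 0.5899, -0.0993]), np.float64(43.1), array([0.2, 0.4, 0.4]))
spigot [0.5837 0.1946 0.058 ]
spigot [0.5901 0.0589 0.058 ]
spigot [ 0.5912 -0.099   0.058 ]
hextop [0.4498 0.3033 0.052 ]
hextop [0.4421 0.1574 0.052 ]
hextop [ 0.4401 -0.1329  0.052 ]
```

>>> {"api": "arm_command", "payload": {
  "series": "13 -13 0 0 0;26 -26 0 0 0;26 -26 0 0 0;27 -27 0 0 0;27 -27 0 0 0;27 -27 0 0 0;27 -27 0 0 0;27 -27 0 0 0;27 -27 0 0 0;27 -27 0 0 0;27 -27 0 0 0;27 -27 0 0 0;27 -27 0 0 0;24 -26 0 0 0;13 -18 0 0 0;0 0 5 -0.12 0;0 0 10 -0.12 0;0 0 10 -0.12 0;0 0 10 -0.12 0;0 0 10 -0.12 0"
}}

```text
time_s: 1.77
tool_pos: [0.4402, -0.1331, 0.1768]
tool_rot: [-180.0, 0.0, 54.0]
force: [-0.9, -0.5, 0.1]
grip_width: 0.0874
grasp_force: 0.0
```

>>> {"api": "arm_command", "payload": {
  "series": "0 0 10 -0.12 0;0 0 10 -0.12 0;0 0 5 -0.12 0;0 0 0 -0.12 0;0 0 0 -0.04 0;0 0 0 0 0;0 0 0 0 0"
}}

```text
time_s: 2.35
tool_pos: [0.4403, -0.1332, 0.1523]
tool_rot: [-180.0, 0.0, 83.3]
force: [0.7, 0.2, 0.4]
grip_width: 0.0871
grasp_force: 0.0
```

```bash
cat >> h.py <<'E'
def go(x,y,z,psi):
    o=telemetry.get_obs(); p=o["tool_pos"]; r=o["tool_rot"]; t=np.radians(r[2]); d=np.array([x,y,z])-p
    dx=d[0]*np.cos(t)+d[1]*np.sin(t); dy=d[0]*np.sin(t)-d[1]*np.cos(t)
    w=np.radians((psi-r[2]+180)%360-180)
    print("t",round(o["time_s"],2),"pos",p.round(4),"rot",np.round(r,2),"| tool mm",np.round([dx*1e3,dy*1e3,-d[2]*1e3],1),"turn",round(-w,3),"F",o["force"].round(1),"q",np.round(o["qpos"]),"w",round(o["grip_width"],4))
def snap(n,name):
    im=cams.read_camera(n); cv2.imwrite(f"pics/{name}.png",im); return im
def hole(n,im,g,zb,z=None):
    for r in flanges(n,im,zb,np.array(g)): print("fl",r[0].round(4),r[1],len(r[2]) if r[2] else 0)
E
python3 - <<'E'
from h import *
go(.441,-.1335,.024,83.4)
E
```

```text
t 2.35 pos [ 0.4403 -0.1332  0.1523] rot [-179.98    0.     83.33] | tool mm [ -0.2   0.7 128.3] turn -0.001 F [0.7 0.2 0.4] q [ 43.  -1. -29. 113.  -1.  68.   8.] w 0.0871
```

>>> {"api": "arm_command", "payload": {
  "series": "0 0.7 20 0 0;0 0 30 0 0;0 0 30 0 0;0 0 30 0 0;0 0 16 0 0;0 0 6 0 0;0 0 0 0 0;0 0 0 0 255;0 0 0 0 255;0 0 0 0 255;0 0 0 0 255;0 0 0 0 255;0 0 0 0 255;0 0 0 0 255;0 0 0 0 255;0 0 0 0 255",
  "squeeze": 35
}}

```text
time_s: 3.68
tool_pos: [0.4416, -0.1335, 0.0208]
tool_rot: [180.0, 0.0, 83.4]
force: [0.6, -0.7, 1.5]
grip_width: 0.0436
grasp_force: 35.0
```

```bash
python3 - <<'E'
from h import *
go(.441,-.1335,.024,83.4)
U=up(snap("top","t1")[230:310,310:450],5); cv2.imwrite("pics/c3.png",U)
E
```

```text
t 3.68 pos [ 0.4416 -0.1335  0.0208] rot [1.7995e+02 1.0000e-02 8.3410e+01] | tool mm [-0.1 -0.6 -3.2] turn 0.0 F [ 0.6 -0.7  1.5] q [ 41.   9. -29. 121.   6.  51.   2.] w 0.0436
```

>>> {"api": "arm_command", "payload": {
  "series": "0 0 -15 0 255;0 0 -15 0 255;0 0 -20 0.1 255;0 0 -20 0.12 255;0 0 -20 0.12 255;0 0 0 0.12 255;0 0 0 0.12 255;0 0 0 0.123 255;10 6 0 0 255;20 12 0 0 255;20 12 0 0 255;20 12 0 0 255;20 12 0 0 255;20 12 0 0 255;14 7 0 0 255;8 3 0 0 255;0 0 0 0 255;0 0 0 0 255"
}}

```text
time_s: 5.23
tool_pos: [0.5888, -0.0982, 0.1096]
tool_rot: [-179.9, 0.1, 43.2]
force: [-0.5, -0.9, -3.4]
grip_width: 0.0439
grasp_force: 35.0
```

```bash
python3 - <<'E'
from h import *
go(.5902,-.0993,.0508,43.1)
U=up(snap("top","t2")[175:245,310:420],6); cv2.imwrite("pics/c4.png",U)
U=up(snap("scene","s2")[205:265,260:350],7); cv2.imwrite("pics/c5.png",U)
E
```

```text
t 5.23 pos [ 0.5888 -0.0982  0.1096] rot [-1.7989e+02  7.0000e-02  4.3240e+01] | tool mm [ 0.3  1.8 58.8] turn 0.003 F [-0.5 -0.9 -3.4] q [ 32.  19. -30.  98.  11.  66. -48.] w 0.0439
```

View pics/c5.png

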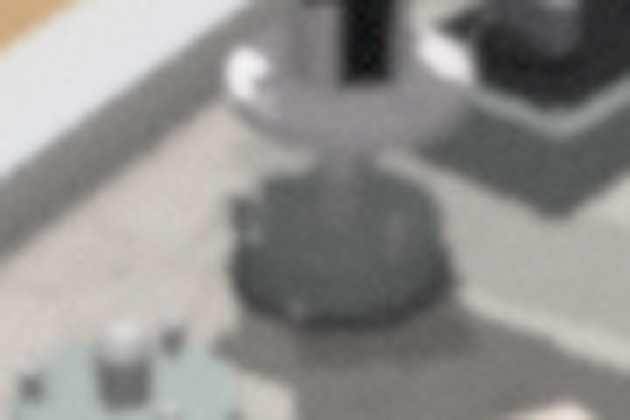

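The flange hangs level above the port, with its underside at about px (350,140) and the port face at (340,200). I'll correct the 1.8 mm offset and lower it.

>>> {"api": "arm_command", "payload": {
  "series": "0 1.8 0 0.003 255;0 0 8 0 255;0 0 10 0 255;0 0 10 0 255;0 0 8 0 255;0 0 4 0 255;0 0 3 0 255;0 0 3 0 255;0 0 0 0 255"
}}

```text
time_s: 6.08
tool_pos: [0.5908, -0.0999, 0.0641]
tool_rot: [180.0, -0.0, 43.0]
force: [0.8, 0.3, -3.3]
grip_width: 0.0436
grasp_force: 35.0
```

>>> {"api": "arm_command", "payload": {
  "series": "0 0 2 0 255;0 0 1 0 255;0 0 0 0 255"
}}

```text
time_s: 6.33
tool_pos: [0.5914, -0.1, 0.0618]
tool_rot: [179.9, -0.1, 43.0]
force: [1.1, -0.4, -3.6]
grip_width: 0.0437
grasp_force: 35.0
```

>>> {"api": "arm_command", "payload": {
  "series": "0 0 2 0 255;0 0 2 0 255;0 0 2 0 255;0 0 2 0 255;0 0 1.5 0 255;0 0 1 0 255;0 0 0 0 255;0 0 0 0 255"
}}

```text
time_s: 7.0
tool_pos: [0.5915, -0.1001, 0.0512]
tool_rot: [179.9, -0.1, 43.0]
force: [6.3, -0.9, -2.5]
grip_width: 0.0438
grasp_force: 35.0
```

>>> {"api": "arm_command", "payload": {
  "series": "0 0 0.4 0 255;0 0 0 0 0;0 0 0 0 0;0 0 0 0 0;0 0 0 0 0;0 0 0 0 0;0 0 -10 0 0;0 0 -25 0 0;0 0 -30 0 0;0 0 -30 0 0;0 0 0 0 0"
}}

```text
time_s: 7.92
tool_pos: [0.5947, -0.1, 0.1532]
tool_rot: [179.5, -0.4, 43.0]
force: [1.6, -0.2, 0.4]
grip_width: 0.0868
grasp_force: 0.0
```

```bash
python3 - <<'E'
from h import *
go(.4441,.158,.15,125.6)
im=snap("top","t3")
for n,g,z in[("A",(.451,.305),0),("B",(.444,.158),0),("P2",(.59,-.099),.03)]: print(n);hole("top",im,g,z)
a=up(im[185:295,170:320],5.33); cv2.imwrite("pics/c6.png",a)
E
```

```text
t 7.92 pos [ 0.5947 -0.1     0.1532] rot [179.48  -0.35  42.97] | tool mm [  65.7 -291.4    3.2] turn -1.442 F [ 1.6 -0.2  0.4] q [ 33.  17. -31.  95.   9.  70. -47.] w 0.0868
A
fl [0.451  0.3068 0.0489] -55.49182484349516 3
B
fl [0.4438 0.1582 0.0489] -54.203497319831115 3
P2
```

>>> {"api": "arm_command", "payload": {
  "series": "3 -14 0 0 0;7 -30 0 0 0;8 -35 0 0 0;8 -35 0 0 0;8 -35 0 0 0;8 -35 0 0 0;8 -35 0 0 0;8 -35 0 0 0;5 -24 0 0 0;3 -13 0 0 0;0 0 0 -0.12 0;0 0 5 -0.12 0;0 0 5 -0.12 0;0 0 5 -0.12 0;0 0 5 -0.12 0;0 0 5 -0.12 0;0 0 5 -0.12 0;0 0 5 -0.12 0;0 0 5 -0.12 0;0 0 5 -0.12 0"
}}

```text
time_s: 9.63
tool_pos: [0.4398, 0.1572, 0.0994]
tool_rot: [-179.9, -0.0, 112.0]
force: [-1.1, 0.6, 0.4]
grip_width: 0.0872
grasp_force: 0.0
```

>>> {"api": "arm_command", "payload": {
  "series": "0 0 5 -0.12 0;0 0 0 -0.12 0;0 0 0 0 0;0 0 0 0 0"
}}

```text
time_s: 9.97
tool_pos: [0.4401, 0.1574, 0.0949]
tool_rot: [-179.9, -0.0, 125.2]
force: [-0.7, 0.2, 0.4]
grip_width: 0.0863
grasp_force: 0.0
```

```bash
python3 - <<'E'
from h import *
go(.4439,.1581,.021,125.7)
E
```

```text
t 9.97 pos [0.4401 0.1574 0.0949] rot [-1.7991e+02 -3.0000e-02  1.2523e+02] | tool mm [-1.6  3.5 73.9] turn -0.008 F [-0.7  0.2  0.4] q [ 22.   5. -46. 116.   4.  61.   9.] w 0.0863
```

>>> {"api": "arm_command", "payload": {
  "series": "-1.6 3.5 10 -0.008 0;0 0 20 0 0;0 0 20 0 0;0 0 14 0 0;0 0 7 0 0;0 0 3 0 0;0 0 0 0 0;0 0 0 0 255;0 0 0 0 255;0 0 0 0 255;0 0 0 0 255;0 0 0 0 255;0 0 0 0 255;0 0 0 0 255;0 0 0 0 255",
  "squeeze": 35
}}

```text
time_s: 11.22
tool_pos: [0.4446, 0.1588, 0.0217]
tool_rot: [180.0, 0.0, 125.9]
force: [0.1, -0.1, 1.2]
grip_width: 0.0439
grasp_force: 35.0
```

```bash
python3 - <<'E'
from h import *
go(.5901,.0592,.11,93.4)
E
```

```text
t 11.22 pos [0.4446 0.1588 0.0217] rot [1.7999e+02 1.0000e-02 1.2592e+02] | tool mm [-166.    59.4  -88.3] turn 0.568 F [ 0.1 -0.1  1.2] q [ 19.  13. -45. 119.  12.  52.   3.] w 0.0439
```

>>> {"api": "arm_command", "payload": {
  "series": "0 0 -15 0 255;0 0 -20 0.08 255;0 0 -20 0.12 255;0 0 -20 0.12 255;0 0 -13 0.12 255;0 0 0 0.12 255;-7 10 0 0.008 255;-15 20 0 0 255;-18 24 0 0 255;-18 24 0 0 255;-18 24 0 0 255;-16 19 0 0 255;-10 12 0 0 255;-6 6.7 0 0 255;0 0 0 0 255;0 0 0 0 255;0 0 0 0 255"
}}

```text
time_s: 12.63
tool_pos: [0.589, 0.0606, 0.109]
tool_rot: [-179.9, -0.0, 93.5]
force: [-0.1, 0.1, -3.2]
grip_width: 0.0439
grasp_force: 35.0
```

```bash
python3 - <<'E'
from h import *
go(.5905,.0590,.0517,93.4)
E
```

```text
t 12.63 pos [0.589  0.0606 0.109 ] rot [-1.799e+02 -3.000e-02  9.353e+01] | tool mm [-1.6  1.4 57.3] turn 0.002 F [-0.1  0.1 -3.2] q [ 23.  20. -37.  98.  13.  66. -15.] w 0.0439
```

>>> {"api": "arm_command", "payload": {
  "series": "-1.6 1.4 0 0.002 255;0 0 8 0 255;0 0 10 0 255;0 0 8 0 255;0 0 6 0 255;0 0 4 0 255;0 0 3 0 255;0 0 3 0 255;0 0 2 0 255;0 0 2 0 255;0 0 0 0 255;0 0 0 0 255"
}}

```text
time_s: 13.63
tool_pos: [0.5919, 0.0583, 0.0636]
tool_rot: [180.0, -0.0, 93.3]
force: [-0.3, 1.2, -4.1]
grip_width: 0.0439
grasp_force: 35.0
```

>>> {"api": "arm_command", "payload": {
  "series": "-0.5 -0.5 2 0 255;0 0 2 0 255;0 0 2 0 255;0 0 2 0 255;0 0 2 0 255;0 0 1.5 0 255;0 0 0.5 0 255;0 0 0 0 255;0 0 0 0 255"
}}

```text
time_s: 14.38
tool_pos: [0.5917, 0.0587, 0.0518]
tool_rot: [179.9, -0.1, 93.3]
force: [0.5, 5.7, -0.4]
grip_width: 0.0438
grasp_force: 35.0
```

Flush. Release and retreat, then check flange A.

>>> {"api": "arm_command", "payload": {
  "series": "0 0 0 0 0;0 0 0 0 0;0 0 0 0 0;0 0 0 0 0;0 0 0 0 0;0 0 -10 0 0;0 0 -25 0 0;0 0 -30 0 0;0 0 -30 0 0;0 0 0 0 0"
}}

```text
time_s: 15.22
tool_pos: [0.5954, 0.058, 0.154]
tool_rot: [179.4, 0.0, 93.3]
force: [1.1, 0.5, 0.6]
grip_width: 0.0866
grasp_force: 0.0
```

```bash
python3 - <<'E'
from h import *
go(.4509,.3067,.15,64.6)
im=snap("top","t4")
hole("top",im,(.451,.305),0)
E
```

```text
t 15.22 pos [0.5954 0.058  0.154 ] rot [1.7937e+02 3.0000e-02 9.3270e+01] | tool mm [ 256.5 -130.     4. ] turn 0.5 F [1.1 0.5 0.6] q [ 23.  18. -38.  95.  12.  70. -14.] w 0.0866
fl [0.451  0.3068 0.0488] -55.55544816354625 3
```

>>> {"api": "arm_command", "payload": {
  "series": "14 -7 0 0 0;28 -14 0 0 0;34 -17 0 0 0;34 -17 0 0 0;34 -17 0 0 0;34 -17 0 0 0;34 -17 0 0 0;26 -14 0 0 0;12 -7 0 0 0;6 -3 0 0 0;0 0 10 0.1 0;0 0 15 0.1 0;0 0 15 0.1 0;0 0 15 0.1 0;0 0 5 0.1 0;0 0 0 0 0;0 0 0 0 0"
}}

```text
time_s: 16.68
tool_pos: [0.4465, 0.3046, 0.0858]
tool_rot: [-179.9, 0.1, 64.7]
force: [0.3, -0.5, 0.8]
grip_width: 0.0869
grasp_force: 0.0
```

```bash
python3 - <<'E'
from h import *
go(.4509,.3067,.021,64.6)
E
```

```text
t 16.68 pos [0.4465 0.3046 0.0858] rot [-1.7994e+02  1.0000e-01  6.4740e+01] | tool mm [ 3.8  3.1 64.8] turn 0.002 F [ 0.3 -0.5  0.8] q [  0.  16. -42. 107.  12.  62. -72.] w 0.0869
```

>>> {"api": "arm_command", "payload": {
  "series": "3.8 3.1 5 0.002 0;0 0 20 0 0;0 0 18 0 0;0 0 12 0 0;0 0 6 0 0;0 0 3.5 0 0;0 0 0 0 0;0 0 0 0 255;0 0 0 0 255;0 0 0 0 255;0 0 0 0 255;0 0 0 0 255;0 0 0 0 255;0 0 0 0 255;0 0 0 0 255",
  "squeeze": 35
}}

```text
time_s: 17.93
tool_pos: [0.4517, 0.3074, 0.0222]
tool_rot: [180.0, -0.0, 64.5]
force: [0.0, 0.3, 0.2]
grip_width: 0.0436
grasp_force: 35.0
```

```bash
python3 - <<'E'
from h import *
go(.5835,.1960,.11,31.8)
E
```

```text
t 17.93 pos [0.4517 0.3074 0.0222] rot [179.97  -0.    64.5 ] | tool mm [-43.8 166.9 -87.8] turn 0.571 F [0.  0.3 0.2] q [ -2.  22. -40. 109.  17.  55. -76.] w 0.0436
```

>>> {"api": "arm_command", "payload": {
  "series": "0 0 -15 0 255;0 0 -20 0.08 255;0 0 -20 0.12 255;0 0 -20 0.12 255;0 0 -13 0.12 255;0 0 0 0.12 255;3 10 0 0.011 255;7 20 0 0 255;9 28 0 0 255;9 28 0 0 255;9 28 0 0 255;8 24 0 0 255;5 15 0 0 255;3.3 11.2 0 0 255;0 0 0 0 255;0 0 0 0 255;0 0 0 0 255"
}}

```text
time_s: 19.35
tool_pos: [0.5817, 0.1981, 0.1098]
tool_rot: [-179.9, 0.0, 32.0]
force: [0.3, 0.6, -3.0]
grip_width: 0.0435
grasp_force: 35.0
```

```bash
python3 - <<'E'
from h import *
go(.5838,.1957,.0522,31.8)
E
```

```text
t 19.35 pos [0.5817 0.1981 0.1098] rot [-1.7991e+02  5.0000e-02  3.1970e+01] | tool mm [ 0.5  3.1 57.6] turn 0.003 F [ 0.3  0.6 -3. ] q [  5.  22. -32.  95.  12.  67. -88.] w 0.0435
```

>>> {"api": "arm_command", "payload": {
  "series": "0.3 2.2 0 0.003 255;0 0 8 0 255;0 0 10 0 255;0 0 8 0 255;0 0 6 0 255;0 0 4 0 255;0 0 3 0 255;0 0 3 0 255;0 0 2 0 255;0 0 2 0 255;0 0 0 0 255;0 0 0 0 255"
}}

```text
time_s: 20.35
tool_pos: [0.585, 0.1951, 0.0641]
tool_rot: [-180.0, -0.1, 31.6]
force: [2.7, 3.5, -4.1]
grip_width: 0.0437
grasp_force: 35.0
```

>>> {"api": "arm_command", "payload": {
  "series": "0.7 -0.2 2 0 255;0 0 2 0 255;0 0 2 0 255;0 0 2 0 255;0 0 2 0 255;0 0 1.5 0 255;0 0 0.5 0 255;0 0 0 0 255;0 0 0 0 255"
}}

```text
time_s: 21.1
tool_pos: [0.5854, 0.1955, 0.0523]
tool_rot: [-180.0, -0.1, 31.6]
force: [2.2, 4.5, -0.5]
grip_width: 0.0438
grasp_force: 35.0
```

>>> {"api": "arm_command", "payload": {
  "series": "0 0 0 0 0;0 0 0 0 0;0 0 0 0 0;0 0 0 0 0;0 0 0 0 0;0 0 -10 0 0;0 0 -25 0 0;0 0 -30 0 0;0 0 -30 0 0;0 0 0 0.1 0;0 0 0 0.12 0;0 0 0 0.12 0;0 0 0 0.12 0;0 0 0 0.12 0;0 0 0 0.12 0;0 0 0 0.12 0;0 0 0 0.12 0;0 0 0 0 0"
}}

```text
time_s: 22.6
tool_pos: [0.5853, 0.1949, 0.148]
tool_rot: [180.0, -0.0, -22.4]
force: [-0.4, 0.1, 0.4]
grip_width: 0.0872
grasp_force: 0.0
```

```bash
python3 - <<'E'
from h import *
go(.5785,-.2475,.15,-22.5)
E
```

```text
t 22.6 pos [0.5853 0.1949 0.148 ] rot [ 1.80e+02 -4.00e-02 -2.24e+01] | tool mm [162.3 411.6  -2. ] turn 0.002 F [-0.4  0.1  0.4] q [  -1.   19.  -24.   93.    8.   70. -139.] w 0.0872
```

>>> {"api": "arm_command", "payload": {
  "series": "6 16 0 0 0;12 30 0 0 0;14 36 0 0 0;14 36 0 0 0;14 36 0 0 0;14 36 0 0 0;14 36 0 0 0;14 36 0 0 0;14 36 0 0 0;14 36 0 0 0;14 36 0 0 0;11 26 0 0 0;5 11 0 0 0;2 5 0 0 0;0 0 0 0 0;0 0 0 0 0;0 0 0 0 0"
}}

```text
time_s: 24.02
tool_pos: [0.5799, -0.2447, 0.1473]
tool_rot: [-179.9, 0.0, -22.0]
force: [-0.3, -0.5, -0.4]
grip_width: 0.0869
grasp_force: 0.0
```

```bash
python3 - <<'E'
from h import *
go(.5785,-.2475,.058,-22.5)
s=snap("scene","s5"); t=snap("top","t5")
a=cv2.resize(s[190:350,200:400],(790,600),interpolation=cv2.INTER_CUBIC); cv2.imwrite("pics/c7.png",a)
E
```

```text
t 24.02 pos [ 0.5799 -0.2447  0.1473] rot [-1.7992e+02  1.0000e-02 -2.1990e+01] | tool mm [-0.3  3.1 89.3] turn 0.009 F [-0.3 -0.5 -0.4] q [ 29.  19. -11.  91.   4.  70. -94.] w 0.0869
```

View pics/c7.png

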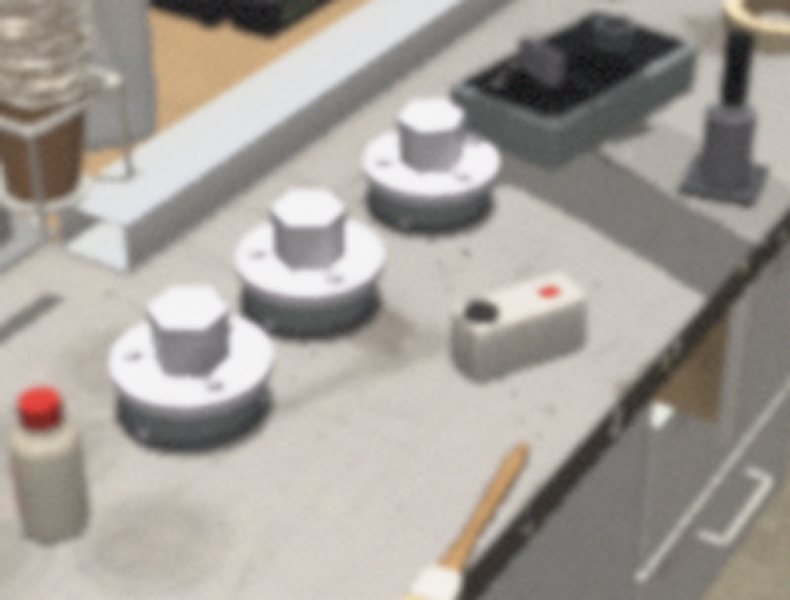

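All three flanges sit flush on their ports, at crop px (190,360), (310,255) and (430,155). The bottle is untouched. Now the dial.

>>> {"api": "arm_command", "payload": {
  "series": "-0.3 3.1 5 0.009 120;0 0 20 0 120;0 0 25 0 120;0 0 20 0 120;0 0 11 0 120;0 0 5 0 120;0 0 2 0 120;0 0 0 0 120;0 0 0 0 120"
}}

```text
time_s: 24.87
tool_pos: [0.5787, -0.2508, 0.0604]
tool_rot: [180.0, -0.1, -22.8]
force: [0.9, 0.3, 0.5]
grip_width: 0.0467
grasp_force: 0.0
```

>>> {"api": "arm_command", "payload": {
  "series": "0 0 0 0 255;0 0 0 0 255;0 0 0 0 255;0 0 0 0 255;0 0 0 0 255;0 0 0 0 255",
  "squeeze": 15
}}

```text
time_s: 25.37
tool_pos: [0.5797, -0.2461, 0.0595]
tool_rot: [-179.7, -0.0, -22.7]
force: [3.5, 11.5, 0.9]
grip_width: 0.014
grasp_force: 5.7
```

```bash
python3 - <<'E'
from h import *
go(.5785,-.2475,.058,-22.5)
print(telemetry.get_obs()["wrist_torque"],telemetry.get_obs()["grasp_force"])
E
```

```text
t 25.37 pos [ 0.5797 -0.2461  0.0595] rot [-1.7965e+02 -2.0000e-02 -2.2670e+01] | tool mm [-0.6  1.8  1.5] turn -0.003 F [ 3.5 11.5  0.9] q [ 29.  23. -10.  96.   4.  61. -95.] w 0.014
[ 2.42009849 -0.88769459 -0.04588212] 5.7383259502239525
```

>>> {"api": "arm_command", "payload": {
  "series": "0 -4 0 0 255;0 0 0 0 255;0 0 0 -0.05 255;0 0 0 -0.08 255;0 0 0 -0.1 255;0 0 0 -0.1 255;0 0 0 -0.1 255;0 0 0 -0.08 255;0 0 0 -0.03 255;0 0 0 0 255;0 0 0 0 255",
  "squeeze": 15
}}

```text
time_s: 26.28
tool_pos: [0.5799, -0.2468, 0.0595]
tool_rot: [180.0, -0.1, 8.1]
force: [0.5, 2.5, 2.5]
grip_width: 0.0138
grasp_force: 15.0
```

```bash
python3 - <<'E'
from h import *
go(.5785,-.2465,.058,7)
print(telemetry.get_obs()["wrist_torque"],telemetry.get_obs()["grasp_force"])
E
```

```text
t 26.28 pos [ 0.5799 -0.2468  0.0595] rot [ 1.7999e+02 -7.0000e-02  8.1000e+00] | tool mm [-1.3 -0.5  1.5] turn 0.019 F [0.5 2.5 2.5] q [ 33.  24. -15.  96.   7.  61. -66.] w 0.0138
[ 0.4884134  -0.26172609 -0.12963556] 15.0001189741306
```

>>> {"api": "arm_command", "payload": {
  "series": "0 0 0 0 120;0 0 0 0 120;0 0 0 0 120;0 0 0 0 120;0 0 -15 0 120;0 0 -25 0 120;0 0 -30 0 60;0 0 -30 0 60;0 0 -15 0 60;-10 -1 0 0 60;-25 -4 0 0 60;-32 -5 0 0 60;-32 -5 0 0 60;-32 -4 0 0 60;-20 -3 0 0 60;-12 -1 0 0 60;0 0 0 0 60;0 0 0 0 60;0 0 0 0 60"
}}

```text
time_s: 27.87
tool_pos: [0.4158, -0.247, 0.1741]
tool_rot: [180.0, -0.0, 8.2]
force: [0.2, 0.8, -1.2]
grip_width: 0.0665
grasp_force: 0.0
```

```bash
python3 - <<'E'
from h import *
go(.415,-.247,.090,8.1)
s=snap("scene","s6"); t=snap("top","t6")
a=up(s[150:250,310:430],6); b=up(t[185:295,385:480],5.4)
a=np.zeros((0,0)) if 0 else a; cv2.imwrite("pics/c8.png",cv2.resize(np.hstack([cv2.resize(a,(400,334)),cv2.resize(b,(390,334))]),(790,334)))
E
```

```text
t 27.87 pos [ 0.4158 -0.247   0.1741] rot [ 1.80e+02 -4.00e-02  8.23e+00] | tool mm [-0.8 -0.1 84.1] turn 0.002 F [ 0.2  0.8 -1.2] q [ 41.   0. -14. 109.   0.  70. -54.] w 0.0665
```

View pics/c8.png

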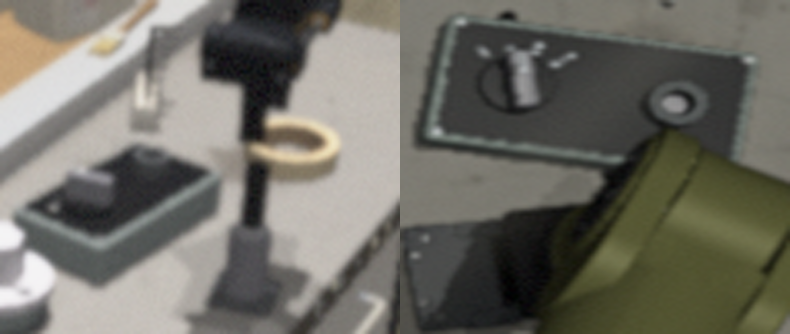

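The dial's bar now points at the one-dot mark (right panel, px (515,55)), and the gripper is centred over the stylus. Grasping it.

>>> {"api": "arm_command", "payload": {
  "series": "-0.5 0 10 0 60;0 0 20 0 60;0 0 25 0 60;0 0 17 0 60;0 0 8 0 60;0 0 4 0 60;0 0 0 0 60;0 0 0 0 255;0 0 0 0 255;0 0 0 0 255;0 0 0 0 255;0 0 0 0 255;0 0 0 0 255;0 0 0 0 255;0 0 0 0 255;0 0 0 0 255",
  "squeeze": 30
}}

```text
time_s: 29.3
tool_pos: [0.4142, -0.2474, 0.0902]
tool_rot: [180.0, -0.0, 8.2]
force: [0.1, 0.5, 1.4]
grip_width: 0.0214
grasp_force: 30.0
```

```bash
python3 - <<'E'
from h import *
go(.562,-.344,.19,8.1)
print(telemetry.get_obs()["grasp_force"],ray("top",(np.array([278,103])/400*0+[0,0]),.065)[0])
E
```

```text
t 29.3 pos [ 0.4142 -0.2474  0.0902] rot [ 1.7998e+02 -1.0000e-02  8.1800e+00] | tool mm [132.5 116.6 -99.8] turn 0.001 F [0.1 0.5 1.4] q [ 41.   5. -14. 115.   1.  60. -55.] w 0.0214
29.999122191220522 [1.1751568  0.90359411 0.065     ]
```

>>> {"api": "arm_command", "payload": {
  "series": "0 0 -8 0 255;0 0 -20 0 255;0 0 -28 0 255;0 0 -28 0 255;0 0 -16 0 255;8 7 0 0 255;16 14 0 0 255;22 19.5 0 0 255;24 21 0 0 255;24 21 0 0 255;19 17 0 0 255;12 11 0 0 255;8.4 7 0 0 255;0 0 0 0 255;0 0 0 0 255;0 0 0 0 255"
}}

```text
time_s: 30.63
tool_pos: [0.5623, -0.3442, 0.1893]
tool_rot: [-179.9, 0.1, 8.2]
force: [-0.2, 0.3, -1.6]
grip_width: 0.0213
grasp_force: 30.0
```

```bash
python3 - <<'E'
from h import *
go(.563,-.3447,.128,8.2)
s=snap("scene","s7"); cv2.imwrite("pics/c9.png",up(s[130:230,300:420],6))
E
```

```text
t 30.63 pos [ 0.5623 -0.3442  0.1893] rot [-1.7994e+02  8.0000e-02  8.1900e+00] | tool mm [ 0.6  0.6 61.3] turn -0.0 F [-0.2  0.3 -1.6] q [ 39.  21. -13.  84.   5.  76. -56.] w 0.0213
```

View pics/c9.png

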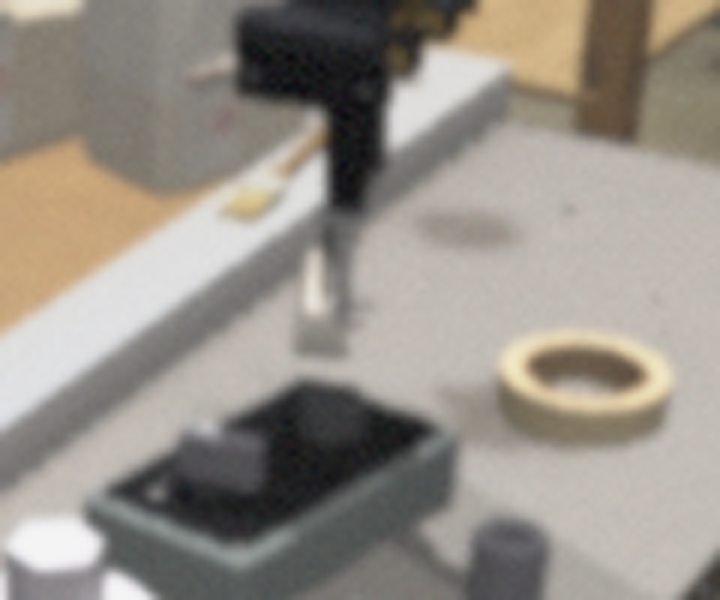

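The stylus hangs vertical straight above the collar (px (335,410)). Lowering it.

>>> {"api": "arm_command", "payload": {
  "series": "0.6 0.6 8 0 255;0 0 15 0 255;0 0 12 0 255;0 0 8 0 255;0 0 5 0 255;0 0 4 0 255;0 0 0 0 255;0 0 0 0 255"
}}

```text
time_s: 31.35
tool_pos: [0.5638, -0.3452, 0.1384]
tool_rot: [180.0, -0.0, 8.2]
force: [0.0, -0.0, -0.9]
grip_width: 0.0211
grasp_force: 30.0
```

>>> {"api": "arm_command", "payload": {
  "series": "0 0 2 0 255;0 0 2 0 255;0 0 2 0 255;0 0 2 0 255;0 0 1 0 255;0 0 1 0 255;0 0 0 0 255;0 0 0 0 255"
}}

```text
time_s: 32.02
tool_pos: [0.5639, -0.3453, 0.1286]
tool_rot: [180.0, -0.0, 8.2]
force: [0.2, 0.3, 2.3]
grip_width: 0.021
grasp_force: 30.0
```

>>> {"api": "arm_command", "payload": {
  "series": "0 0 1 0 255;0 0 1 0 255;0 0 1 0 255;0 0 0.8 0 255;0 0 0.8 0 255;0 0 0 0 255;0 0 0 0 255;0 0 0 0 255"
}}

```text
time_s: 32.68
tool_pos: [0.5642, -0.3453, 0.1255]
tool_rot: [179.9, -0.1, 8.2]
force: [-1.3, 0.9, 9.2]
grip_width: 0.0213
grasp_force: 30.0
```

>>> {"api": "arm_command", "payload": {
  "series": "0 0 -5 0 255;0 0 -15 0 255;0 0 -22 0 255;0 0 -16 0 255;0 0 -8 0 255;-8 -7 0 0 255;-16 -14 0 0 255;-22 -19.5 0 0 255;-24 -21 0 0 255;-24 -21 0 0 255;-19 -17 0 0 255;-12 -11 0 0 255;-8.4 -7 0 0 255;0 0 0 0 255;0 0 0 0 255;0 0 0 0 255"
}}

```text
time_s: 34.02
tool_pos: [0.4156, -0.2484, 0.1895]
tool_rot: [180.0, -0.0, 8.2]
force: [-0.4, 0.9, -0.4]
grip_width: 0.0213
grasp_force: 30.0
```

```bash
python3 - <<'E'
from h import *
go(.4142,-.2474,.0905,8.2)
E
```

```text
t 34.02 pos [ 0.4156 -0.2484  0.1895] rot [ 1.7998e+02 -3.0000e-02  8.1800e+00] | tool mm [-1.3 -1.2 99. ] turn -0.0 F [-0.4  0.9 -0.4] q [ 42.  -0. -14. 108.  -0.  72. -54.] w 0.0213
```

>>> {"api": "arm_command", "payload": {
  "series": "-1.3 -1.2 8 0 255;0 0 20 0 255;0 0 25 0 255;0 0 20 0 255;0 0 12 0 255;0 0 7 0 255;0 0 4 0 255;0 0 1.5 0 255;0 0 0 0 255;0 0 0 0 255"
}}

```text
time_s: 34.85
tool_pos: [0.4141, -0.2472, 0.0928]
tool_rot: [179.9, -0.1, 8.2]
force: [-0.2, 0.4, -2.1]
grip_width: 0.0211
grasp_force: 30.0
```

>>> {"api": "arm_command", "payload": {
  "series": "0 0 1 0 255;0 0 1 0 255;0 0 0.5 0 255;0 0 0 0 255;0 0 0 0 255;0 0 0 0 255"
}}

```text
time_s: 35.35
tool_pos: [0.4138, -0.2471, 0.0902]
tool_rot: [180.0, -0.0, 8.2]
force: [-0.6, 0.8, 4.3]
grip_width: 0.0217
grasp_force: 30.0
```

>>> {"api": "arm_command", "payload": {
  "series": "0 0 0 0 60;0 0 0 0 60;0 0 0 0 60;0 0 0 0 60;0 0 -10 0 60;0 0 -25 0 60;0 0 -30 0 60;0 0 -20 0 60;11 1.5 0 0 60;25 4 0 0 60;32 4 0 0 60;32 4 0 0 120;32 4 0 0 120;20 3 0 0 120;13 2 0 0 120;0 0 0 0 120;0 0 0 0 120;0 0 0 0 120"
}}

```text
time_s: 36.85
tool_pos: [0.579, -0.2458, 0.1741]
tool_rot: [-180.0, 0.1, 8.2]
force: [-0.4, -0.9, -0.2]
grip_width: 0.0466
grasp_force: 0.0
```

```bash
python3 - <<'E'
from h import *
go(.5799,-.2467,.0595,8.1)
s=snap("top","t8"); 
E
```

```text
t 36.85 pos [ 0.579  -0.2458  0.1741] rot [-1.7998e+02  8.0000e-02  8.1600e+00] | tool mm [  0.8   1.  114.6] turn 0.001 F [-0.4 -0.9 -0.2] q [ 34.  18. -17.  90.   6.  73. -65.] w 0.0466
```

>>> {"api": "arm_command", "payload": {
  "series": "0.5 0.3 10 0 120;0 0 25 0 120;0 0 30 0 120;0 0 25 0 120;0 0 14 0 120;0 0 7 0 120;0 0 3.5 0 120;0 0 0 0 120;0 0 0 0 255;0 0 0 0 255;0 0 0 0 255;0 0 0 0 255;0 0 0 0 255;0 0 0 0 255",
  "squeeze": 15
}}

```text
time_s: 38.07
tool_pos: [0.5808, -0.2466, 0.0605]
tool_rot: [179.9, -0.0, 8.2]
force: [1.2, -6.0, -2.4]
grip_width: 0.0141
grasp_force: 15.4
```

>>> {"api": "arm_command", "payload": {
  "series": "-1 1 0 0.05 255;0 0 0 0.08 255;0 0 0 0.1 255;0 0 0 0.1 255;0 0 0 0.1 255;0 0 0 0.07 255;0 0 0 0.03 255;0 0 0 0 255;0 0 0 0 255"
}}

```text
time_s: 38.82
tool_pos: [0.5801, -0.2461, 0.0604]
tool_rot: [-179.9, -0.0, -22.1]
force: [-0.7, 2.8, 1.9]
grip_width: 0.0138
grasp_force: 15.0
```

>>> {"api": "arm_command", "payload": {
  "series": "0 0 0 0 120;0 0 0 0 120;0 0 0 0 120;0 0 -15 0 120;0 0 -25 0 120;0 0 -30 -0.1 60;0 0 -30 -0.12 60;0 0 -14 -0.12 60;0 0 0 -0.12 60;0 0 0 -0.07 60;-10 -1.5 0 0 60;-25 -4 0 0 60;-32 -5 0 0 60;-32 -5 0 0 60;-32 -4 0 0 60;-20 -3 0 0 60;-13 -1 0 0 60;0 0 0 0 60;0 0 0 0 60;0 0 0 0 60"
}}

```text
time_s: 40.48
tool_pos: [0.4151, -0.2469, 0.1742]
tool_rot: [180.0, -0.1, 8.2]
force: [1.0, 0.1, 0.6]
grip_width: 0.0662
grasp_force: 0.0
```

```bash
python3 - <<'E'
from h import *
go(.414,-.2472,.090,8.1)
t=snap("top","t9"); cv2.imwrite("pics/c10.png",up(t[185:295,325:475],5.3))
E
```

```text
t 40.48 pos [ 0.4151 -0.2469  0.1742] rot [ 1.7998e+02 -6.0000e-02  8.1900e+00] | tool mm [-1.1  0.1 84.2] turn 0.002 F [1.  0.1 0.6] q [ 41.   0. -14. 110.   0.  70. -54.] w 0.0662
```

View pics/c10.png

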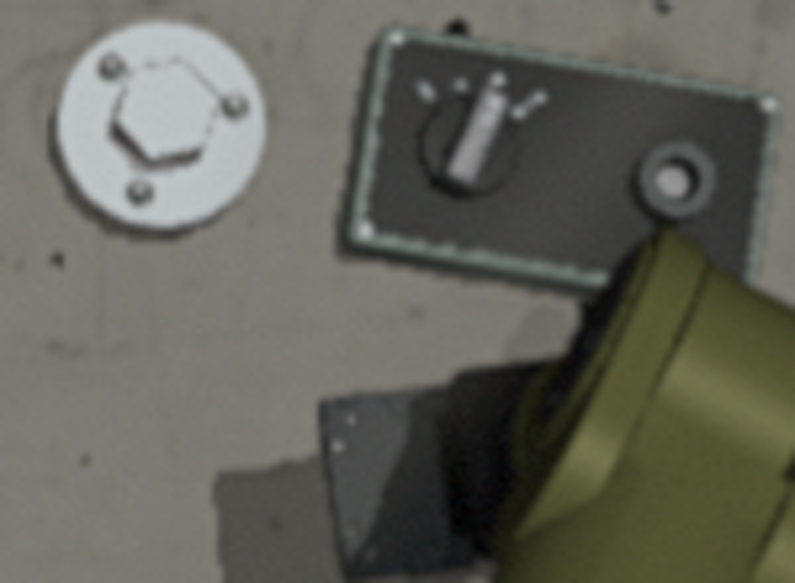

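The dial is back at two dots (bar tip at px (495,95)), and the flange's studs show in its holes. Repeating the stylus press.

>>> {"api": "arm_command", "payload": {
  "series": "-0.8 0 10 0 60;0 0 20 0 60;0 0 25 0 60;0 0 17 0 60;0 0 8 0 60;0 0 4 0 60;0 0 0 0 60;0 0 0 0 255;0 0 0 0 255;0 0 0 0 255;0 0 0 0 255;0 0 0 0 255;0 0 0 0 255;0 0 0 0 255;0 0 0 0 255",
  "squeeze": 30
}}

```text
time_s: 41.78
tool_pos: [0.4132, -0.2472, 0.0901]
tool_rot: [180.0, -0.0, 8.2]
force: [-0.4, 0.1, 2.1]
grip_width: 0.0211
grasp_force: 30.5
```

>>> {"api": "arm_command", "payload": {
  "series": "0 0 -8 0 255;0 0 -20 0 255;0 0 -28 0 255;0 0 -28 0 255;0 0 -16 0 255;8 7 0 0 255;16 14 0 0 255;22 19.5 0 0 255;24 21 0 0 255;24 21 0 0 255;19 17 0 0 255;12 11 0 0 255;8.4 7 0 0 255;0 0 0 0 255;0 0 0 0 255;0 0 0 0 255"
}}

```text
time_s: 43.12
tool_pos: [0.5613, -0.344, 0.1893]
tool_rot: [-179.9, 0.1, 8.2]
force: [0.7, -0.8, -1.8]
grip_width: 0.0213
grasp_force: 30.0
```

```bash
python3 - <<'E'
from h import *
go(.5632,-.3447,.128,8.2)
E
```

```text
t 43.12 pos [ 0.5613 -0.344   0.1893] rot [-1.7994e+02  8.0000e-02  8.1900e+00] | tool mm [ 1.8  1.  61.3] turn -0.0 F [ 0.7 -0.8 -1.8] q [ 39.  21. -13.  84.   5.  76. -56.] w 0.0213
```

Same grip height as before. Full press: 63.5 mm plus a slight overtravel.

>>> {"api": "arm_command", "payload": {
  "series": "1.4 0.7 8 0 255;0 0 15 0 255;0 0 12 0 255;0 0 8 0 255;0 0 5 0 255;0 0 4 0 255;0 0 2 0 255;0 0 2 0 255;0 0 2 0 255;0 0 2 0 255;0 0 1 0 255;0 0 1 0 255;0 0 1 0 255;0 0 1 0 255;0 0 1 0 255;0 0 0.8 0 255;0 0 0 0 255;0 0 0 0 255;0 0 0 0 255"
}}

```text
time_s: 44.7
tool_pos: [0.564, -0.3452, 0.1256]
tool_rot: [179.9, -0.1, 8.2]
force: [-0.8, 0.0, 6.2]
grip_width: 0.0214
grasp_force: 30.0
```

>>> {"api": "arm_command", "payload": {
  "series": "0 0 1 0 255;0 0 0.5 0 255;0 0 0 0 255;0 0 0 0 255"
}}

```text
time_s: 45.03
tool_pos: [0.5641, -0.3453, 0.1253]
tool_rot: [179.9, -0.1, 8.2]
force: [-2.3, 1.9, 11.1]
grip_width: 0.0214
grasp_force: 30.0
```

>>> {"api": "arm_command", "payload": {
  "series": "0 0 -6 0 255;0 0 -15 0 255;0 0 -22 0 255;0 0 -16 0 255;0 0 -8 0 255;-8 -7 0 0 255;-16 -14 0 0 255;-22 -19.5 0 0 255;-24 -21 0 0 255;-24 -21 0 0 255;-19 -17 0 0 255;-12 -11 0 0 255;-8.4 -7 0 0 255;0 0 0 0 255;0 0 0 0 255;0 0 0 0 255"
}}

```text
time_s: 46.37
tool_pos: [0.4154, -0.2482, 0.1897]
tool_rot: [180.0, -0.0, 8.2]
force: [0.7, 0.1, -0.2]
grip_width: 0.0213
grasp_force: 30.0
```

```bash
python3 - <<'E'
from h import *
go(.4138,-.2473,.0905,8.2)
E
```

```text
t 46.37 pos [ 0.4154 -0.2482  0.1897] rot [ 1.7998e+02 -3.0000e-02  8.1700e+00] | tool mm [-1.4 -1.1 99.2] turn -0.0 F [ 0.7  0.1 -0.2] q [ 42.  -0. -14. 108.  -0.  72. -54.] w 0.0213
```

>>> {"api": "arm_command", "payload": {
  "series": "-1.3 -1.1 8 0 255;0 0 20 0 255;0 0 25 0 255;0 0 20 0 255;0 0 12 0 255;0 0 7 0 255;0 0 4 0 255;0 0 2 0 255;0 0 1 0 255;0 0 0.8 0 255;0 0 0 0 255;0 0 0 0 255"
}}

```text
time_s: 47.37
tool_pos: [0.4136, -0.247, 0.0906]
tool_rot: [179.9, -0.0, 8.2]
force: [0.2, 0.3, 0.2]
grip_width: 0.0213
grasp_force: 30.0
```

Seated (the weight has come off the wrist). Release, go to the dial, now at ψ = -22°.

>>> {"api": "arm_command", "payload": {
  "series": "0 0 0.3 0 60;0 0 0 0 60;0 0 0 0 60;0 0 0 0 60;0 0 -10 0 60;0 0 -25 0 60;0 0 -30 0 60;0 0 -20 0 60;11 1.5 0 0 60;25 4 0 0 60;32 4 0 0 60;32 4 0 0 120;32 4 0 0 120;20 3 0 0 120;13 2 0 0.05 120;0 0 0 0.12 120;0 0 0 0.12 120;0 0 0 0.12 120;0 0 0 0.12 120;0 0 0 0 120"
}}

```text
time_s: 49.03
tool_pos: [0.5799, -0.2454, 0.1743]
tool_rot: [180.0, 0.0, -22.3]
force: [0.8, 0.4, 1.4]
grip_width: 0.0463
grasp_force: 0.0
```

>>> {"api": "arm_command", "payload": {
  "series": "0 0 0 0 120;0 0 0 0 120"
}}

```text
time_s: 49.2
tool_pos: [0.5798, -0.2453, 0.1746]
tool_rot: [-180.0, 0.0, -22.0]
force: [0.0, -0.4, 1.3]
grip_width: 0.0459
grasp_force: 0.0
```

```bash
python3 - <<'E'
from h import *
go(.5801,-.2464,.0595,-22.1)
E
```

```text
t 49.2 pos [ 0.5798 -0.2453  0.1746] rot [-1.8e+02  1.0e-02 -2.2e+01] | tool mm [  0.6   0.9 115.1] turn 0.002 F [ 0.  -0.4  1.3] q [ 31.  18. -13.  90.   4.  73. -94.] w 0.0459
```

>>> {"api": "arm_command", "payload": {
  "series": "0 0.4 10 0 120;0 0 25 0 120;0 0 30 0 120;0 0 25 0 120;0 0 14 0 120;0 0 7 0 120;0 0 3.5 0 120;0 0 0 0 120;0 0 0 0 255;0 0 0 0 255;0 0 0 0 255;0 0 0 0 255;0 0 0 0 255;0 0 0 0 255",
  "squeeze": 15
}}

```text
time_s: 50.37
tool_pos: [0.5798, -0.2459, 0.0605]
tool_rot: [-180.0, -0.0, -22.2]
force: [0.9, 2.4, 1.9]
grip_width: 0.0145
grasp_force: 15.1
```

>>> {"api": "arm_command", "payload": {
  "series": "0 0 0 0.05 255;0 0 0 0.08 255;0 0 0 0.1 255;0 0 0 0.1 255;0 0 0 0.1 255;0 0 0 0.07 255;0 0 0 0.02 255;0 0 0 0 255;0 0 0 0 255"
}}

```text
time_s: 51.12
tool_pos: [0.5805, -0.2454, 0.0605]
tool_rot: [-179.9, -0.0, -51.9]
force: [2.5, 1.4, -0.1]
grip_width: 0.014
grasp_force: 15.0
```

Release, rise, turn back to 8° (−1.05 rad), then move above the stylus.

>>> {"api": "arm_command", "payload": {
  "series": "0 0 0 0 120;0 0 0 0 120;0 0 0 0 120;0 0 -15 0 120;0 0 -25 0 120;0 0 -30 -0.11 60;0 0 -30 -0.12 60;0 0 -14 -0.12 60;0 0 0 -0.12 60;0 0 0 -0.12 60;0 0 0 -0.12 60;0 0 0 -0.12 60;0 0 0 -0.12 60;0 0 0 -0.1 60;0 0 0 0 60;0 0 0 0 60"
}}

```text
time_s: 52.45
tool_pos: [0.579, -0.2463, 0.1738]
tool_rot: [-180.0, 0.1, 8.0]
force: [-0.3, 0.1, -0.8]
grip_width: 0.0669
grasp_force: 0.0
```

>>> {"api": "arm_command", "payload": {
  "series": "-10 -1.5 0 0 60;-25 -4 0 0 60;-32 -5 0 0 60;-32 -5 0 0 60;-32 -4 0 0 60;-20 -3 0 0 60;-13 -1 0 0 60;0 0 0 0 60;0 0 0 0 60;0 0 0 0 60"
}}

```text
time_s: 53.28
tool_pos: [0.4151, -0.2458, 0.1745]
tool_rot: [180.0, -0.1, 8.2]
force: [0.4, -0.0, -0.4]
grip_width: 0.0667
grasp_force: 0.0
```

```bash
python3 - <<'E'
from h import *
go(.414,-.2472,.090,8.1)
t=snap("top","t10"); cv2.imwrite("pics/c11.png",up(t[185:295,325:475],4))
E
```

```text
t 53.28 pos [ 0.4151 -0.2458  0.1745] rot [ 1.7997e+02 -7.0000e-02  8.2100e+00] | tool mm [-1.3  1.2 84.5] turn 0.002 F [ 0.4 -0.  -0.4] q [ 41.   0. -13. 110.   0.  70. -54.] w 0.0667
```

View pics/c11.png

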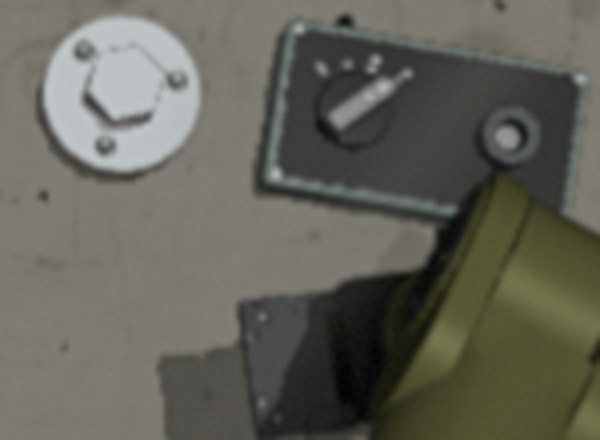

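The dial's bar points at three dots (px (400,75)). Third press next.

>>> {"api": "arm_command", "payload": {
  "series": "-1 1 10 0 60;0 0 20 0 60;0 0 25 0 60;0 0 17 0 60;0 0 8 0 60;0 0 4 0 60;0 0 0 0 60;0 0 0 0 255;0 0 0 0 255;0 0 0 0 255;0 0 0 0 255;0 0 0 0 255;0 0 0 0 255;0 0 0 0 255;0 0 0 0 255",
  "squeeze": 30
}}

```text
time_s: 54.58
tool_pos: [0.4131, -0.2472, 0.0902]
tool_rot: [180.0, -0.0, 8.2]
force: [-0.2, 0.2, 1.9]
grip_width: 0.0218
grasp_force: 30.5
```

>>> {"api": "arm_command", "payload": {
  "series": "0 0 -8 0 255;0 0 -20 0 255;0 0 -28 0 255;0 0 -28 0 255;0 0 -16 0 255;8 7 0 0 255;16 14 0 0 255;22 19.5 0 0 255;24 21 0 0 255;24 21 0 0 255;19 17 0 0 255;12 11 0 0 255;8.4 7 0 0 255;0 0 0 0 255;0 0 0 0 255;0 0 0 0 255"
}}

```text
time_s: 55.92
tool_pos: [0.5612, -0.3439, 0.1894]
tool_rot: [-179.9, 0.1, 8.2]
force: [-0.0, -0.5, -0.4]
grip_width: 0.0214
grasp_force: 30.0
```

```bash
python3 - <<'E'
from h import *
go(.5632,-.3447,.128,8.2)
E
```

```text
t 55.92 pos [ 0.5612 -0.3439  0.1894] rot [-1.7994e+02  8.0000e-02  8.1900e+00] | tool mm [ 1.9  1.  61.4] turn -0.0 F [-0.  -0.5 -0.4] q [ 39.  21. -12.  84.   5.  76. -56.] w 0.0214
```

>>> {"api": "arm_command", "payload": {
  "series": "1.4 0.7 8 0 255;0 0 15 0 255;0 0 12 0 255;0 0 8 0 255;0 0 5 0 255;0 0 4 0 255;0 0 2 0 255;0 0 2 0 255;0 0 2 0 255;0 0 2 0 255;0 0 1 0 255;0 0 1 0 255;0 0 1 0 255;0 0 1 0 255;0 0 1 0 255;0 0 1 0 255;0 0 1 0 255;0 0 0.4 0 255;0 0 0 0 255;0 0 0 0 255"
}}

```text
time_s: 57.58
tool_pos: [0.5641, -0.3452, 0.1254]
tool_rot: [179.9, -0.1, 8.2]
force: [-2.0, 1.9, 11.0]
grip_width: 0.0217
grasp_force: 30.0
```

>>> {"api": "arm_command", "payload": {
  "series": "0 0 0 0 255;0 0 -6 0 255;0 0 -15 0 255;0 0 -22 0 255;0 0 -16 0 255;0 0 -8 0 255;-8 -7 0 0 255;-16 -14 0 0 255;-22 -19.5 0 0 255;-24 -21 0 0 255;-24 -21 0 0 255;-19 -17 0 0 255;-12 -11 0 0 255;-8.4 -7 0 0 255;0 0 0 0 255;0 0 0 0 255;0 0 0 0 255"
}}

```text
time_s: 59.0
tool_pos: [0.4153, -0.2481, 0.1897]
tool_rot: [180.0, -0.0, 8.2]
force: [0.2, -0.4, -1.1]
grip_width: 0.0213
grasp_force: 30.0
```

```bash
python3 - <<'E'
from h import *
go(.4138,-.2473,.0905,8.2)
E
```

```text
t 59.0 pos [ 0.4153 -0.2481  0.1897] rot [ 1.7998e+02 -3.0000e-02  8.1800e+00] | tool mm [-1.4 -1.  99.2] turn -0.0 F [ 0.2 -0.4 -1.1] q [ 41.  -0. -14. 108.  -0.  72. -54.] w 0.0213
```

>>> {"api": "arm_command", "payload": {
  "series": "-1.3 -1.1 8 0 255;0 0 20 0 255;0 0 25 0 255;0 0 20 0 255;0 0 12 0 255;0 0 7 0 255;0 0 4 0 255;0 0 2 0 255;0 0 1 0 255;0 0 1 0 255;0 0 0 0 255;0 0 0 0 255"
}}

```text
time_s: 60.0
tool_pos: [0.4135, -0.247, 0.0904]
tool_rot: [179.9, -0.1, 8.2]
force: [0.4, -0.1, -1.2]
grip_width: 0.0215
grasp_force: 30.0
```

>>> {"api": "arm_command", "payload": {
  "series": "0 0 0 0 60;0 0 0 0 60;0 0 0 0 60;0 0 0 0 60;0 0 -10 0 60;0 0 -25 0 60;0 0 -30 0 60;0 0 -20 0 60;11 1.5 0 0 60;25 4 0 0 60;32 4 0 0 60;32 4 0 0 120;32 4 0 0 120;20 3 0 0 120;13 2 0 0 120;0 0 0 0.1 120;0 0 0 0.12 120;0 0 0 0.12 120;0 0 0 0.12 120;0 0 0 0.12 120"
}}

```text
time_s: 61.67
tool_pos: [0.5798, -0.2452, 0.1744]
tool_rot: [-180.0, 0.0, -25.4]
force: [-0.3, 0.3, 0.5]
grip_width: 0.0457
grasp_force: 0.0
```

>>> {"api": "arm_command", "payload": {
  "series": "0 0 0 0.12 120;0 0 0 0.12 120;0 0 0 0.12 120;0 0 0 0.11 120;0 0 0 0 120;0 0 0 0 120;0 0 0 0 120"
}}

```text
time_s: 62.25
tool_pos: [0.5797, -0.2453, 0.1746]
tool_rot: [180.0, 0.0, -51.8]
force: [0.8, -0.0, 0.5]
grip_width: 0.0458
grasp_force: 0.0
```

```bash
python3 - <<'E'
from h import *
go(.5801,-.2462,.0605,-52)
E
```

```text
t 62.25 pos [ 0.5797 -0.2453  0.1746] rot [ 1.7999e+02  1.0000e-02 -5.1810e+01] | tool mm [  0.9   0.3 114.1] turn 0.003 F [ 0.8 -0.   0.5] q [  28.   18.   -9.   90.    3.   73. -123.] w 0.0458
```

>>> {"api": "arm_command", "payload": {
  "series": "0.4 0 10 0 120;0 0 25 0 120;0 0 30 0 120;0 0 25 0 120;0 0 14 0 120;0 0 7 0 120;0 0 3 0 120;0 0 0 0 120;0 0 0 0 255;0 0 0 0 255;0 0 0 0 255;0 0 0 0 255;0 0 0 0 255;0 0 0 0 255",
  "squeeze": 15
}}

```text
time_s: 63.42
tool_pos: [0.5806, -0.2455, 0.0613]
tool_rot: [-179.9, -0.1, -52.0]
force: [5.8, 4.0, -1.5]
grip_width: 0.0142
grasp_force: 13.4
```

>>> {"api": "arm_command", "payload": {
  "series": "0 0 0 -0.06 255;0 0 0 -0.1 255;0 0 0 -0.11 255;0 0 0 -0.11 255;0 0 0 -0.11 255;0 0 0 -0.11 255;0 0 0 -0.11 255;0 0 0 -0.11 255;0 0 0 -0.11 255;0 0 0 -0.11 255;0 0 0 -0.11 255;0 0 0 -0.11 255;0 0 0 -0.11 255;0 0 0 -0.1 255;0 0 0 -0.06 255;0 0 0 -0.03 255;0 0 0 0 255;0 0 0 0 255"
}}

```text
time_s: 64.92
tool_pos: [0.5803, -0.2474, 0.0611]
tool_rot: [179.9, -0.0, 37.3]
force: [1.9, -3.6, 0.3]
grip_width: 0.014
grasp_force: 15.0
```

>>> {"api": "arm_command", "payload": {
  "series": "0 0 0 0 60;0 0 0 0 60;0 0 0 0 60;0 0 0 0 60;0 0 -15 0 60;0 0 -25 0 60;0 0 -30 0 60;0 0 -30 0 60;0 0 -25 0 60;-8 10 0 0 60;-18 23 0 0 60;-22 29 0 0 60;-22 29 0 0 60;-22 29 0 0 60;-22 29 0 0 60;-20 26 0 0 60;-12 16 0 0 60;-6 7 0 0 60;0 0 0 0 60;0 0 0 0 60"
}}

```text
time_s: 66.58
tool_pos: [0.5797, -0.4939, 0.185]
tool_rot: [-179.9, -0.1, 37.5]
force: [-0.7, 0.6, -1.1]
grip_width: 0.0665
grasp_force: 0.0
```

```bash
python3 - <<'E'
from h import *
s=snap("scene","s12"); t=snap("top","t12")
a=cv2.resize(t[180:300,170:480],(790,306),interpolation=cv2.INTER_CUBIC); b=cv2.resize(s[180:340,190:440],(460,294)) 
cv2.imwrite("pics/c12.png",np.vstack([a,np.hstack([b,np.zeros((294,330,3),np.uint8)])]))
go(0.5,0,0,0)
E
```

```text
t 66.68 pos [ 0.5807 -0.4925  0.1859] rot [-1.7994e+02 -9.0000e-02  3.7590e+01] | tool mm [ 236.5 -439.5  185.9] turn 0.656 F [-0.2  0.1  0.9] q [ 50.  34. -19.  66.  11.  81. -20.] w 0.067
```

View pics/c12.png

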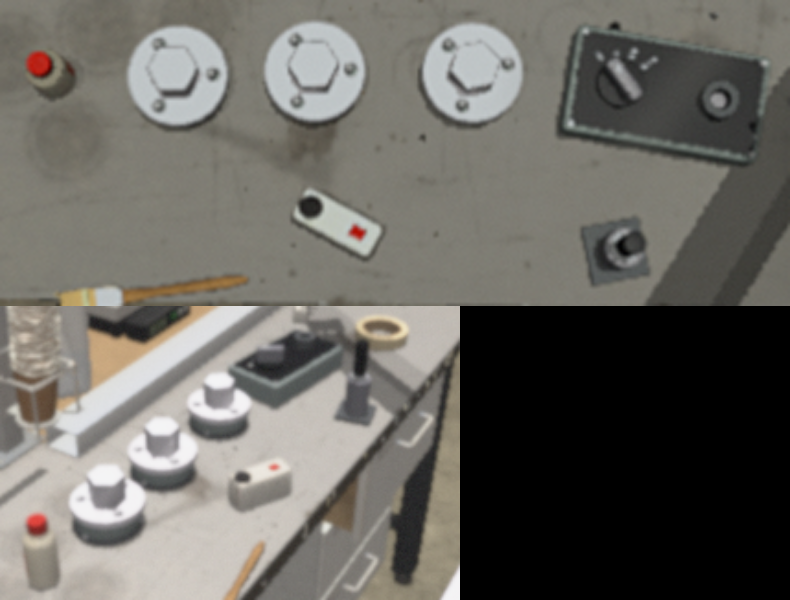

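All three flanges are seated with their studs in the holes, the dial points at off (px (610,62)), the stylus stands upright in its stand (px (628,245)), and the bottle hasn't moved. Handing in.

```bash
python3 -c "
from cell import env
print(env.sign_off())"
```

```text
the job is handed in; nothing more can be done
None
```

The job is handed in: all three flanges sit flush on their ports, the tests at one, two and three dots were run in order with the stylus, and the dial is at off, the stylus upright in its stand and the bottle untouched; I got no verdict back from the judging.

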